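# Hold the red colour standard in the meter's light path

### The job

Draw the red glass colour standard out of its well in the wooden rack, gripping it only by the two frosted strips on its narrow sides and never by the polished glass. Hold it upright in the colour meter's light path, without touching the meter: its polished lower part (the part below the frosted strips) centred on the beam, midway between lamp and sensor, the broad polished faces square to the beam. Finish while still holding it there, and leave the other glasses and the tin where they are.

Things in the scene. Friction and masses are not known exactly. Their poses are not given: they have to be found in the camera images.
- red_glass: red glass bar, upright, 120 mm tall, loose, about 0.12 kg. Origin at the centre of its underside, z up its length. Polished body 24 (x) by 16 mm (y); its broad faces look along +y and -y. On each narrow side (+x, -x) a white frosted strip, 12 mm wide, 3 mm proud, 55 to 117 mm above the underside: 30 mm over both strips, the permitted grip
- red_polished: the polished glass of the red standard (the same bar without the strips), which the gripper must not touch. This point lies on the bar's centre line 30 mm above its underside, in the middle of the polished lower part; it must come to the beam. Axes as red_glass
- yellow_glass: yellow glass colour standard, loose, same shape and size as the red one, standing in another well of the rack; origin at the centre of its underside, z up. Leave it standing where it is.
- colourless_glass: colourless (clear) glass colour standard, loose, same shape and size as the red one, standing in another well of the rack; origin at the centre of its underside, z up. Leave it standing where it is.
- rack: pale wooden block fixed to the bench, 56 (x) by 150 (y) by 48 mm high; origin at the centre of its underside, z up. Three wells at y = -45, 0, +45 mm, 40 mm deep, 1.5 mm clear of the glass all round. Each holds one glass, in any order, aligned with the rack's axes, its underside 8 mm above the bench, so the upper 80 mm stand out
- meter: fixed colour meter: base 80 (x) by 160 (y) by 12 mm, grey lamp head at +y, black sensor head at -y. Origin: centre of underside, z up. Heads: 44 mm in x, 68 to 112 mm above the bench, 32 to 72 mm from the middle in y; from each a lens barrel 30 mm wide stands out 6 mm inwards, leaving a 52 mm gap, open above, in front and behind
- beam_mid (a point): the middle of the light beam, halfway between the two lens faces, 90 mm above the bench; axes as the meter's: the beam runs level along y, z is up
- tin: round polish tin, gold and red, 70 mm diameter, 34 mm high, loose; origin at the centre of its underside. A bystander

How it is judged:
By the outcome, as a careful person would: the job done as asked, in the order asked, and still so for the second after the job is handed in, while the arm keeps its last pose, push and grip.
It also fails if it takes over 32 s, if anything falls off the work surface, if the arm or the gripper's body presses on something with over 40 N, if the wrist force passes 120 N, or if a joint passes its speed limit or range.

### The arm

A 6-joint arm with a two-finger parallel gripper is mounted at the origin on a cart in front of the work surface, level with it; the furniture and walls round the work are solid. World frame = base frame: x ahead of the robot, y to its left, z up, the work surface at z = 0. Lengths are in m, angles in rad, forces in N, time in s.
With the tool pointing down it reaches from about 0.375 to 0.9 m from the base axis. Payload 3.1 kg.
Tool frame: the origin (TCP) lies on the centre line of the jaws, within the pads' length; the fingertips stand 22 mm ahead of it and the grasp point (between the pads) lies 3 mm ahead of it; z points along the fingers, y is the line along which they close (so a half turn about z gives the same grasp; the last joint's range is limited). The gripper opens to 85 mm and grips with 20 to 120 N. Pads are 22 mm wide; open, the fingers measure 114 mm over their backs; the gripper's body (76 mm by 85 mm) begins 54 mm behind the grasp point. The pads swing forward as they close: fully open they stand 13 mm farther back than shut.
Start: joints at [1.143, 0.527, 1.433, -0, 1.181, -0.178], TCP at [0.154, 0.606, 0.253] pointing down, gripper open.
Joint ranges: [-3.08, 3.08], [-0.75, 2.2], [0.22, 2.44], [-1.43, 4.57], [0, 2.65], [-2.85, 2.85]. Speed limits (rad/s): [2.79, 2.79, 3.14, 3.14, 3.14, 3.14].

### API

Orientations are given as a unit quaternion [x, y, z, w].
In Python, from station import manip, optics, status gives the robot as it stands (manip), with the cameras (optics) and the readings (status).
- The arm moves only by the tool drive_effector, called after "Emit:" as name(argument=value, ...) on one line, values as JSON. Schema: {"type":"object","properties":{"motion":{"type":"object","properties":{"tx":{"type":"array","items":{"type":"number"},"minItems":1,"maxItems":20},"ty":{"type":"array","items":{"type":"number"},"minItems":1,"maxItems":20},"tz":{"type":"array","items":{"type":"number"},"minItems":1,"maxItems":20},"twist":{"type":"array","items":{"type":"number"},"minItems":1,"maxItems":20},"finger_gap":{"type":"array","items":{"type":"number"},"minItems":1,"maxItems":20}},"additionalProperties":false,"required":["tx","ty","tz","twist","finger_gap"]},"force":{"type":"number"},"only":{"type":"string"},"quiet":{"type":"boolean"},"lines":{"type":"string"}},"required":["motion"],"additionalProperties":false}. motion is an object with one list for each field, all of the same length, 1 to 20, a row being the entries at one place: tx, ty, tz (the shift in fractions of the full range, 1 being 600 mm), twist (a turn about the tool's z in fractions of the full range, 1 being 2 rad), finger_gap (the opening from 0.0 (shut) to 1.0 (fully open)); each row is the pose to reach, as a shift and turn from the pose commanded when the call began, along the tool's axes at that moment; what a row does not reach only later rows make up. A row lasts 1/10 s, in which the tool goes at most 0.05 m and 0.15 rad, less where a joint would pass 70% of its speed; a pose out of reach is approached as far as the arm can. The fingers move at their own pace and stop on an object; force is the grip in N (left out, the last holds). Time passes only in rows, so rows that do not move let the fingers close. The tool returns the time, the measured TCP pose, the force, the opening and the grip force at its end. only (a regular expression) keeps the lines of the reply that match it, lines (a string "A,B") keeps lines A to B, and quiet returns only ok. A shift or turn number past 1, either way, is cut back to 1. Input that does not fit is refused with a message, and nothing moves.
- status.sense(): the state, without advancing time (a new reading comes with each control period).
- optics.snapshot(name): name is "scene" or "top" or "wrist"; returns a dict with "pixels" (384x512x3 uint8, red, green, blue), "range_z" (384x512 float32, m along the optical axis (not along the pixel's ray), 0 where there is no reading), "fov_y" (degrees; the focal length in pixels is half the picture's height over the tangent of half this angle, whatever the lens; pixels are square), "cx", "cy" (the principal point, pixels), "R" (3x3) and "t" (3): a world point X has camera coordinates R X + t; the wrist camera has in their place "hand_eye" (4x4, takes a point from camera to tool coordinates, whose origin is the TCP and whose axes are the flange's). Camera axes: x right, y down, z forward; pixel columns grow to the right and rows downward; lengths in m; the calibration is good to about 2 mm. The wrist camera is an equidistant fisheye: a pixel r from the principal point sees the ray r / f radians off the axis. A picture is of the moment at which its call begins: read the wrist's pose just before it.
- manip.sign_off(): hands the job in; it is judged then, once.
The state is a dict: "t": time; "q": joint angles; "qd": joint speeds; "tau": joint torques, N m; "tcp_pos": TCP position; "tool_rot": TCP orientation; "force": force on the tool from outside, world axes, zero at the start; "ft_torque": the same for the moment, N m; "finger_gap": opening from 0.0 (shut) to 1.0 (fully open); "gripper_force": force on a finger pad.
Only numpy, scipy, OpenCV 4.12 (cv2) and the standard library are available. Lean on these libraries where they do the work, as an engineer would, in place of code of your own. Each camera call takes 0.05 s, during which the arm holds its last target. There are 200 camera calls.

## Working session

There is one attempt and no reset: what is moved stays moved. The work goes in short steps, Python scripts to look and compute and a tool call to move; the robot and the scene stay as the last step left them, time stands still between calls to the robot, and variables do not carry over. Pictures are saved under pics/ and viewed, at most 10 in all, crops included, and the job is handed in when it is done.

```bash
mkdir -p pics; ls
```

Run:
```python
from station import manip, optics, status
import cv2,numpy as np
s=status.sense(); print(s)
for n in("scene","top"):
    d=optics.snapshot(n); np.savez(n+".npz",**d)
    cv2.imwrite(f"pics/{n}0.png",cv2.cvtColor(d["pixels"],cv2.COLOR_RGB2BGR))
    print(n,d["R"],d["t"],d["fov_y"])
```

```text
pics
station.py
{'t': 0.0, 'q': array([ 1.14353450e+00,  5.28501747e-01,  1.43389442e+00,  4.56295501e-06,
        1.18138669e+00, -1.78489583e-01]), 'qd': array([-0.00087915, -0.00060884, -0.0017263 ,  0.00078763,  0.00033148,
        0.00024291]), 'tau': array([ 2.23097079e-03, -4.42352271e+01, -1.78025222e+01, -7.86775360e-06,
        8.38380220e-03, -2.90788705e-06]), 'tcp_pos': array([0.15356914, 0.60515665, 0.25231421]), 'tool_rot': array([ 1.24066408e-01,  9.92273313e-01, -1.04462698e-03, -3.28645752e-04]), 'force': array([0.02389643, 0.13525863, 0.41260442]), 'ft_torque': array([-0.0513673 ,  0.04025022,  0.02097716]), 'gripper_force': 0.0, 'finger_gap': 1.0021531555468384}
scene [[-0.47071964 -0.88221953  0.01056968]
 [-0.48562173  0.24907064 -0.83793517]
 [ 0.73661018 -0.39956541 -0.54566741]] [0.4034353  0.32951075 0.51963778] 52.94958456287171
top [[-0.02184939 -0.99974996  0.00475628]
 [-0.97312971  0.02017638 -0.22937195]
 [ 0.22921863 -0.00964011 -0.97332723]] [0.16438229 0.59265348 0.81446687] 46.49689194519507
```

View pics/scene0.png

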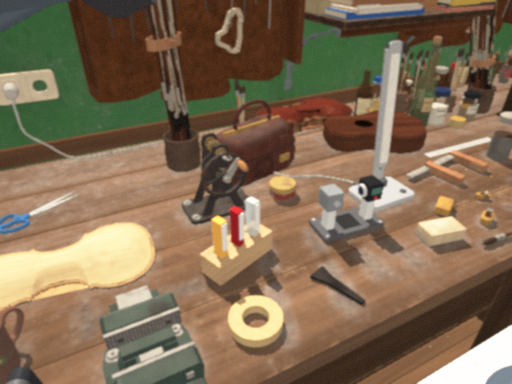

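View pics/top0.png

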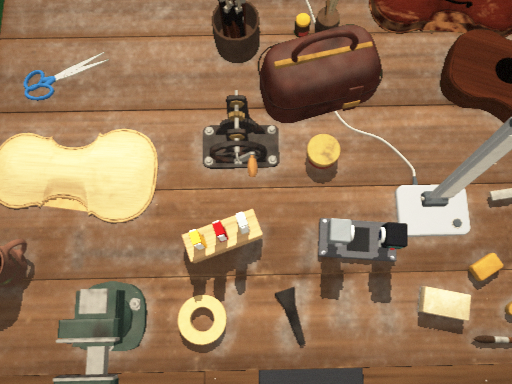

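The scene view shows the rack with yellow (220,236), red in the middle (237,225) and clear (252,215), and the meter at (345,215). In the top view red is at (220,231), and the meter has its grey lamp head at (342,231) and its black sensor at (394,235). A tall lamp stand stands beyond the meter at (430,200). Next I'll measure from the depth images.

Create h.py:
```python
import numpy as np,cv2
def cloud(d):
    H,W=d["range_z"].shape; f=H/2/np.tan(np.radians(float(d["fov_y"]))/2)
    v,u=np.mgrid[:H,:W]; z=d["range_z"]
    C=np.stack([(u-d["cx"])/f*z,(v-d["cy"])/f*z,z],-1)
    P=(C-d["t"])@d["R"]; P[z==0]=np.nan
    return P
def rect(p,lab):
    r=cv2.minAreaRect((p[:,:2]*1000).astype(np.float32)); print(lab,len(p),"c",np.round(r[0],1),"sz",np.round(r[1],1),"ang",round(r[2],2),"zmed",np.round(np.median(p[:,2])*1000,1))
```

Run:
```python
from h import *
for n in("top","scene"):
    d=np.load(n+".npz"); P=cloud(d); print(n)
    c=d["pixels"].astype(int); r,g,b=c[...,0],c[...,1],c[...,2]; v,u=np.mgrid[:384,:512]
    z=P[...,2]
    box=((u>170)&(u<275)&(v>195)&(v<270)) if n=="top" else ((u>190)&(u<275)&(v>190)&(v<285))
    rect(P[box&(abs(z-.048)<.006)],"rack top")
    red=box&(r>130)&(g<60)&(b<70); 
    for lab,m in(("red top",red&(z>.118)&(z<.14)),("red all",red&(z>.07)),("tops all",box&(z>.118)&(z<.14))):
        if m.sum()>2: rect(P[m],lab)
    mb=((u>310)&(u<415)&(v>205)&(v<270)) if n=="top" else ((u>300)&(u<395)&(v>165)&(v<245))
    rect(P[mb&(abs(z-.112)<.004)],"heads top")
    rect(P[mb&(abs(z-.012)<.004)],"base top")
    if n=="top":
        for lab,k in(("L",u<368),("R",u>=368)): rect(P[mb&k&(abs(z-.112)<.005)],lab)
        # tall things
        t=(z>.15)&(v>60); print("tall", [ (np.round(P[t&(u>a)&(u<=a+40)].min(0),2),np.round(P[t&(u>a)&(u<=a+40)].max(0),2),a) for a in range(0,512,40) if (t&(u>a)&(u<=a+40)).sum()>3])
    x=P[box&(z>.06)&(z<.14)]
    print("glass pts",len(x),np.nanmin(x,0),np.nanmax(x,0))
```

```text
top
rack top 1541 c [522.1 238.6] sz [ 56.8 149.9] ang 19.38 zmed 48.2
red top 104 c [521.  238.1] sz [22.  15.9] ang 19.43 zmed 128.2
red all 110 c [521.  238.2] sz [21.9 16. ] ang 20.22 zmed 128.0
tops all 435 c [521.9 238.4] sz [ 30.8 105.8] ang 19.63 zmed 127.8
heads top 999 c [511.9 -37.1] sz [143.   44.2] ang 84.69 zmed 111.7
base top 1910 c [526.5 -56.4] sz [195.9 115.3] ang 86.31 zmed 12.3
L 512 c [516.6  12.6] sz [43.8 44.1] ang 83.39 zmed 111.7
R 509 c [507.2 -86.3] sz [44.1 44.3] ang 85.36 zmed 111.6
tall [(array([0.63, 0.19, 0.15]), array([0.77, 0.25, 0.19]), 200), (array([0.61, 0.16, 0.15]), array([0.75, 0.19, 0.19]), 240), (array([ 0.58, -0.21,  0.15]), array([ 0.62, -0.18,  0.28]), 440), (array([ 0.59, -0.21,  0.21]), array([ 0.63, -0.17,  0.37]), 480)]
glass pts 592 [0.49100147 0.18504686 0.06245102] [0.55160806 0.29128217 0.13224074]
scene
rack top 1118 c [588.9 214.2] sz [152.1 282.1] ang 71.48 zmed 47.5
red top 47 c [519.7 239.1] sz [21.  13.1] ang 19.71 zmed 126.1
red all 176 c [519.4 239.3] sz [20.9 13.3] ang 17.11 zmed 104.5
tops all 367 c [519.4 237.2] sz [ 29.9 107.5] ang 19.17 zmed 126.5
heads top 410 c [509.1 -38.6] sz [144.   43.9] ang 84.32 zmed 111.7
base top 1295 c [526.7 -77.8] sz [143.5 260. ] ang 23.39 zmed 12.2
glass pts 1507 [0.48843962 0.17409363 0.06031933] [0.68695504 0.29083748 0.12934605]
```

Add to h.py:
```python
from scipy.spatial.transform import Rotation as Ro
def delta(s,tgt,yaw):
    "shift in tool axes and turn bringing TCP to tgt, tool y along world yaw (mod pi)"
    R=Ro.from_quat(s["tool_rot"]).as_matrix()
    y=R[:,1]; a=np.arctan2(y[1],y[0]); e=(yaw-a+np.pi/2)%np.pi-np.pi/2
    print("tcp",np.round(s["tcp_pos"],4),"tooly yaw deg",round(np.degrees(a),2),"tilt",np.round(R[:,2],4),"q6",round(s["q"][5],3))
    print("shift",np.round(R.T@(np.array(tgt)-s["tcp_pos"]),4),"turn",round(-e,4),"(alt %.4f)"%(-e-np.sign(-e)*np.pi), "R",np.round(R,3).tolist())
```

Run:
```python
from h import *
from station import manip, optics, status
delta(status.sense(),[.521,.2385,.23],np.radians(19.4))
```

```text
tcp [0.1536 0.6052 0.2524] tooly yaw deg 75.75 tilt [-8.0e-04 -1.8e-03 -1.0e+00] q6 -0.179
shift [-0.4464 -0.2649  0.0228] turn 0.9834 (alt -2.1582) R [[-0.969, 0.246, -0.001], [0.246, 0.969, -0.002], [0.0, -0.002, -1.0]]
```

Units first: shifts go in shares of 600 mm and turns go in shares of 2 rad. So -0.446 m / 0.6 = -0.7433, -0.43 m / 0.6 = -0.7167, 0.983 rad / 2 = 0.4915.

Emit:
drive_effector(motion={"tx":[-0.0667, -0.1333, -0.2, -0.2667, -0.3333, -0.4, -0.4667, -0.5333, -0.6, -0.6667, -0.7167, -0.7433, -0.7433, -0.7433], "ty":[-0.04, -0.08, -0.12, -0.16, -0.2, -0.24, -0.28, -0.32, -0.36, -0.4, -0.4267, -0.4417, -0.4417, -0.4417], "tz":[0.0033, 0.0067, 0.01, 0.0133, 0.0167, 0.02, 0.0233, 0.0267, 0.03, 0.0333, 0.0367, 0.0383, 0.0383, 0.0383], "twist":[0.05, 0.1, 0.15, 0.2, 0.25, 0.3, 0.35, 0.4, 0.45, 0.48, 0.4915, 0.4915, 0.4915, 0.4915], "finger_gap":[1, 1, 1, 1, 1, 1, 1, 1, 1, 1, 1, 1, 1, 1]}, force=40)

```text
t: 1.5
tcp_pos: [0.5197, 0.2396, 0.2299]
tool_rot: [0.578, 0.816, -0.001, -0.001]
force: [-0.5, 0.5, -0.2]
finger_gap: 0.998
gripper_force: 0.0
```

Run:
```python
from h import *
from station import manip, optics, status
s=status.sense();delta(s,[.521,.2385,.101],np.radians(19.4))
d=optics.snapshot("wrist"); np.savez("wrist.npz",pos=s["tcp_pos"],rot=s["tool_rot"],**d)
cv2.imwrite("pics/w1.png",cv2.cvtColor(d["pixels"],cv2.COLOR_RGB2BGR)); print(d["hand_eye"],d["fov_y"],d["cx"],d["cy"])
```

```text
tcp [0.5197 0.2396 0.2299] tooly yaw deg 19.44 tilt [-2.1e-03  3.0e-04 -1.0e+00] q6 -0.103
shift [-0.0015  0.0011  0.1289] turn 0.0006 (alt -3.1410) R [[-0.333, 0.943, -0.002], [0.943, 0.333, 0.0], [0.001, -0.002, -1.0]]
[[ 1.78325455e-03 -9.64309792e-01 -2.64770552e-01  6.73451213e-02]
 [ 9.99997780e-01  2.01690063e-03 -6.10590725e-04  1.22185164e-03]
 [ 1.12281451e-03 -2.64768876e-01  9.64311247e-01 -1.19665266e-01]
 [ 0.00000000e+00  0.00000000e+00  0.00000000e+00  1.00000000e+00]] 65.70646984690485 256.35269858915433 191.6218478712122
```

View pics/w1.png

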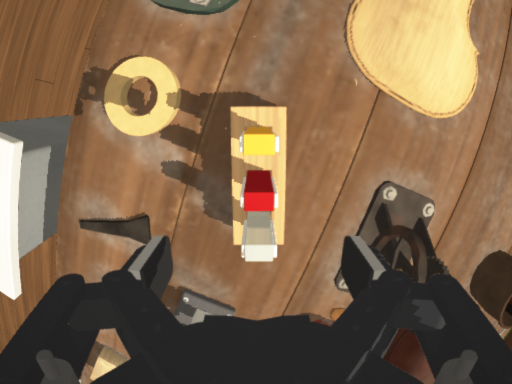

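The wrist view shows the rack axis-aligned with the jaws. The red top is at about (259,200), with its white strips at (244,200) and (275,200). I'll turn these into world coordinates.

Add to h.py:
```python
def wcloud(d,pos,rot):
    H,W=d["range_z"].shape; f=H/2/np.tan(np.radians(float(d["fov_y"]))/2)
    v,u=np.mgrid[:H,:W]; x=u-d["cx"]; y=v-d["cy"]; r=np.hypot(x,y)+1e-9; th=r/f; z=d["range_z"].astype(float)
    k=z*np.tan(th)/r; C=np.stack([x*k,y*k,z],-1); M=d["hand_eye"]
    T=C@M[:3,:3].T+M[:3,3]; Wd=T@Ro.from_quat(rot).as_matrix().T+pos
    T[z==0]=np.nan; Wd[z==0]=np.nan
    return T,Wd
```

Run:
```python
from h import *
d=np.load("wrist.npz"); T,P=wcloud(d,d["pos"],d["rot"]); z=P[...,2]
v,u=np.mgrid[:384,:512]; box=(u>225)&(u<295)&(v>100)&(v<265)
c=d["pixels"].astype(int)
rect(P[box&(abs(z-.048)<.005)],"rack W"); 
m=box&(abs(z-.127)<.005)&(v>185)&(v<214)
for Q,l in((P,"W"),(T,"T")):
    rect(Q[m],"red+strips "+l); rect(Q[m&(c[...,0]>110)&(c[...,1]<60)],"red "+l)
    rect(Q[box&(abs(z-.127)<.005)],"all tops "+l)
```

```text
rack W 4088 c [522.7 238.6] sz [ 56.6 149.4] ang 19.77 zmed 47.0
red+strips W 735 c [522.6 239.3] sz [29.7 15.8] ang 19.15 zmed 126.7
red W 584 c [522.2 239.2] sz [22.2 15.8] ang 19.15 zmed 126.9
all tops W 2132 c [522.7 239. ] sz [ 29.9 105. ] ang 19.65 zmed 126.7
red+strips T 735 c [-1.3  2.8] sz [15.8 29.7] ang 0.29 zmed 103.2
red T 584 c [-1.3  2.4] sz [15.8 22.2] ang 0.29 zmed 103.0
all tops T 2132 c [-1.6  2.8] sz [ 29.9 105. ] ang 89.78 zmed 103.2
```

To row units: 0.129 m / 0.6 = 0.215, 0.105 m / 0.6 = 0.175.

Emit:
drive_effector(motion={"tx":[-0.0023, -0.0023, -0.0023, -0.0023, -0.0023, -0.0023], "ty":[0.0033, 0.0033, 0.0033, 0.0033, 0.0033, 0.0033], "tz":[0.05, 0.1167, 0.175, 0.215, 0.215, 0.215], "twist":[0, 0, 0, 0, 0, 0], "finger_gap":[1, 1, 0.8, 0.6, 0.6, 0.6]}, force=30)

```text
t: 2.15
tcp_pos: [0.5224, 0.2397, 0.1016]
tool_rot: [0.577, 0.817, -0.0, -0.0]
force: [-0.2, 0.9, 0.3]
finger_gap: 0.597
gripper_force: 0.0
```

Run:
```python
from h import *
from station import manip, optics, status
s=status.sense();delta(s,[.5215,.239,.101],np.radians(19.4))
d=optics.snapshot("wrist"); T,P=wcloud(d,s["tcp_pos"],s["tool_rot"]); z=P[...,2]
c=d["pixels"].astype(int)
red=(c[...,0]>110)&(c[...,1]<60)&(abs(T[...,0])<.02)&(abs(T[...,1])<.03)
rect(T[red&(z>.12)],"red T")
cv2.imwrite("pics/w2.png",cv2.cvtColor(d["pixels"],cv2.COLOR_RGB2BGR))
```

```text
tcp [0.5224 0.2397 0.1016] tooly yaw deg 19.55 tilt [-7.e-04 -0.e+00 -1.e+00] q6 -0.106
shift [-0.0003 -0.001   0.0006] turn 0.0026 (alt -3.1390) R [[-0.335, 0.942, -0.001], [0.942, 0.335, -0.0], [0.0, -0.001, -1.0]]
red T 2433 c [-0.3  0.3] sz [23.4 16.7] ang 89.64 zmed -25.2
```

View pics/w2.png

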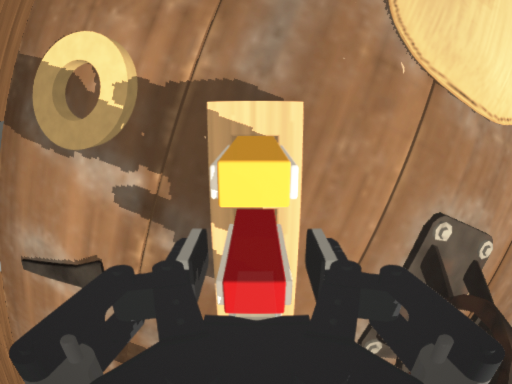

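The red bar is at (257,270), centred between the pads at (192,250) and (322,250). The pads straddle the frosted sides, so I'll close.

Emit:
drive_effector(motion={"tx":[0, 0, 0, 0, 0, 0, 0], "ty":[0, 0, 0, 0, 0, 0, 0], "tz":[0, 0, 0, 0, 0, 0, 0], "twist":[0, 0, 0, 0, 0, 0, 0], "finger_gap":[0.45, 0.35, 0.2, 0.1, 0, 0, 0]}, force=40)

```text
t: 2.9
tcp_pos: [0.5233, 0.2386, 0.103]
tool_rot: [0.578, 0.816, 0.001, 0.0]
force: [-1.5, 0.5, 5.6]
finger_gap: 0.344
gripper_force: 39.2
```

Run:
```python
from h import *
from station import manip, optics, status
s=status.sense();delta(s,[.5215,.239,.101],np.radians(19.4)); print(s["ft_torque"])
```

```text
tcp [0.5233 0.2386 0.103 ] tooly yaw deg 19.4 tilt [ 1.1e-03  6.0e-04 -1.0e+00] q6 -0.106
shift [ 0.001  -0.0016  0.002 ] turn 0.0001 (alt -3.1415) R [[-0.332, 0.943, 0.001], [0.943, 0.332, 0.001], [0.0, 0.001, -1.0]]
[0.04517745 0.40807655 0.0192602 ]
```

To row units: -0.15 m / 0.6 = -0.25, -0.14 m / 0.6 = -0.2333.

Emit:
drive_effector(motion={"tx":[0, 0, 0, 0, 0, 0, 0, 0, 0], "ty":[0, 0, 0, 0, 0, 0, 0, 0, 0], "tz":[-0.0167, -0.0417, -0.0833, -0.1333, -0.1833, -0.2333, -0.25, -0.25, -0.25], "twist":[0, 0, 0, 0, 0, 0, 0, 0, 0], "finger_gap":[0, 0, 0, 0, 0, 0, 0, 0, 0]})

```text
t: 3.8
tcp_pos: [0.5224, 0.2382, 0.2504]
tool_rot: [0.578, 0.816, -0.001, -0.001]
force: [0.3, -1.0, -1.7]
finger_gap: 0.344
gripper_force: 39.5
```

Run:
```python
from h import *
from station import manip, optics, status
s=status.sense();delta(s,[.5105,-.0377,.25],np.radians(-5.35)); print(s["ft_torque"])
```

```text
tcp [0.5224 0.2382 0.2504] tooly yaw deg 19.42 tilt [-1.8e-03 -4.0e-04 -1.0e+00] q6 -0.106
shift [-0.2562 -0.1029  0.0006] turn 0.4323 (alt -2.7093) R [[-0.332, 0.943, -0.002], [0.943, 0.332, -0.0], [0.0, -0.002, -1.0]]
[-0.0182572   0.01517723  0.02202329]
```

To row units: -0.256 m / 0.6 = -0.4267, -0.24 m / 0.6 = -0.4, 0.432 rad / 2 = 0.216.

Emit:
drive_effector(motion={"tx":[-0.0333, -0.0833, -0.15, -0.2167, -0.2833, -0.35, -0.4, -0.4267, -0.4267, -0.4267, -0.4267], "ty":[-0.0133, -0.0333, -0.06, -0.0867, -0.1133, -0.14, -0.16, -0.1717, -0.1717, -0.1717, -0.1717], "tz":[0, 0, 0, 0, 0, 0, 0, 0, 0, 0, 0], "twist":[0.015, 0.045, 0.075, 0.11, 0.145, 0.18, 0.205, 0.216, 0.216, 0.216, 0.216], "finger_gap":[0, 0, 0, 0, 0, 0, 0, 0, 0, 0, 0]})

```text
t: 4.9
tcp_pos: [0.5106, -0.0362, 0.2504]
tool_rot: [0.739, 0.674, -0.0, -0.001]
force: [0.6, 0.5, -1.2]
finger_gap: 0.348
gripper_force: 39.5
```

Create look.py:
```python
import sys
from h import *
from station import manip, optics, status
s=status.sense(); print(s["t"],s["force"],s["gripper_force"]); tag=sys.argv[1]
delta(s,[.5105,-.0377,.155],np.radians(-5.35))
for n in("wrist","top","scene"):
    d=optics.snapshot(n); np.savez(f"{n}_{tag}.npz",pos=s["tcp_pos"],rot=s["tool_rot"],**d)
    cv2.imwrite(f"pics/{n}_{tag}.png",cv2.cvtColor(d["pixels"],cv2.COLOR_RGB2BGR))
    P=wcloud(d,s["tcp_pos"],s["tool_rot"])[1] if n=="wrist" else cloud(d)
    c=d["pixels"].astype(int); near=np.hypot(P[...,0]-s["tcp_pos"][0],P[...,1]-s["tcp_pos"][1])<.04
    m=near&(c[...,0]>80)&(c[...,1]<.4*c[...,0])&(c[...,2]<.4*c[...,0])&(P[...,2]>.03)
    q=P[m]
    if len(q)>5:
        rect(q,n+" red"); print("  z range",np.percentile(q[:,2],[1,99]).round(4))
        for lo in np.arange(np.nanmin(q[:,2]),np.nanmax(q[:,2]),.02):
            k=q[(q[:,2]>=lo)&(q[:,2]<lo+.02)]
            if len(k)>8: rect(k,"   slice")
    h=(abs(P[...,2]-.112)<.006)&(abs(P[...,0]-.51)<.06)&(P[...,1]<.06)&(P[...,1]>-.13)
    for l,k in(("L",P[...,1]>-.0377),("R",P[...,1]<-.0377)):
        if (h&k).sum()>20: rect(P[h&k],n+" head "+l)
```

```bash
python3 look.py hov
```

```text
4.9 [ 0.63058299  0.54804506 -1.19663323] 39.51444089412689
tcp [ 0.5106 -0.0362  0.2504] tooly yaw deg -5.27 tilt [-0.0021  0.0011 -1.    ] q6 -0.198
shift [-0.0016  0.0002  0.0954] turn 0.0014 (alt -3.1402) R [[0.092, 0.996, -0.002], [0.996, -0.092, 0.001], [0.001, -0.002, -1.0]]
wrist red 5817 c [513.  -48.6] sz [25.4 47.3] ang 4.49 zmed 261.0
  z range [0.1624 0.2755]
   slice 262 c [511.  -27.6] sz [ 1.2 22.9] ang 85.14 zmed 168.8
   slice 352 c [511.3 -27.6] sz [ 1.4 23.8] ang 85.94 zmed 189.0
   slice 470 c [511.8 -27.7] sz [ 1.5 24. ] ang 83.69 zmed 208.5
   slice 662 c [512.  -27.7] sz [ 1.8 23. ] ang 84.43 zmed 228.8
   slice 952 c [512.3 -27.8] sz [ 1.8 23.2] ang 84.27 zmed 249.1
   slice 3116 c [511.9 -35.8] sz [18.  23.5] ang 84.5 zmed 274.0
wrist head L 2212 c [517.3  14.3] sz [39.4 44.1] ang 84.96 zmed 110.8
top red 246 c [507.5 -29.3] sz [27.1 11.5] ang 21.63 zmed 210.5
  z range [0.1605 0.266 ]
   slice 52 c [506.7 -29.4] sz [
[... 330 characters left out ...]
 ang 84.58 zmed 261.5
top head L 513 c [516.7  12.4] sz [43.  44.5] ang 85.88 zmed 111.7
scene red 457 c [510.6 -35.4] sz [16.5 33.2] ang 77.84 zmed 205.7
  z range [0.1596 0.2763]
   slice 91 c [505.2 -30.9] sz [23.5 12. ] ang 25.72 zmed 168.5
   slice 98 c [506.8 -29.7] sz [26.4 12.1] ang 19.34 zmed 189.6
   slice 84 c [507.7 -30.8] sz [26.  11.4] ang 20.59 zmed 206.2
   slice 47 c [511.7 -29.1] sz [ 3. 21.] ang 80.36 zmed 228.7
   slice 58 c [515.1 -29.8] sz [ 3.6 24. ] ang 78.32 zmed 248.0
   slice 77 c [515.4 -32.6] sz [13.3 25.7] ang 49.25 zmed 270.3
scene head L 234 c [514.4  14.1] sz [38.6 46.7] ang 84.67 zmed 111.5
scene head R 211 c [504.5 -90.8] sz [40.5 42.9] ang 82.96 zmed 111.6
```

View pics/wrist_hov.png

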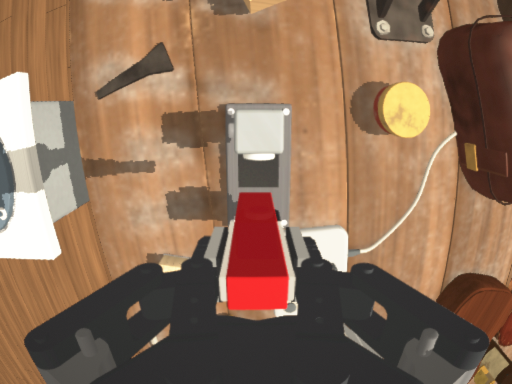

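View pics/scene_hov.png

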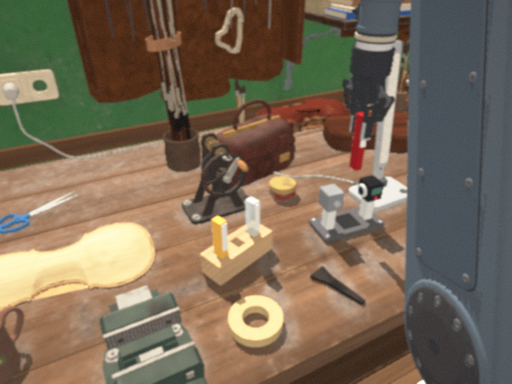

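The wrist view shows the glass upright and square, with its top at (257,285) and the lamp head at (259,130). The scene view shows it above the gap, with the other glasses undisturbed. Next: a small correction of about +1.9 mm in x and -1.5 mm in y, then descend.

To row units: 0.0954 m / 0.6 = 0.159, 0.092 m / 0.6 = 0.1533, 0.001 rad / 2 = 0.0005.

Emit:
drive_effector(motion={"tx":[-0.0022, -0.0022, -0.0022, -0.0022, -0.0022, -0.0022, -0.0022, -0.0022, -0.0022, -0.0022], "ty":[0.0033, 0.0033, 0.0033, 0.0033, 0.0033, 0.0033, 0.0033, 0.0033, 0.0033, 0.0033], "tz":[0, 0.0333, 0.0667, 0.1, 0.1333, 0.1533, 0.159, 0.159, 0.159, 0.159], "twist":[0.0005, 0.0005, 0.0005, 0.0005, 0.0005, 0.0005, 0.0005, 0.0005, 0.0005, 0.0005], "finger_gap":[0, 0, 0, 0, 0, 0, 0, 0, 0, 0]})

```text
t: 6.05
tcp_pos: [0.5138, -0.0389, 0.1568]
tool_rot: [0.74, 0.673, 0.001, 0.001]
force: [0.0, 0.4, -0.3]
finger_gap: 0.346
gripper_force: 39.6
```

```bash
python3 look.py fin
```

```text
6.05 [ 0.01721013  0.41740913 -0.29445459] 39.594866037368774
tcp [ 0.5138 -0.0389  0.1568] tooly yaw deg -5.38 tilt [ 2.e-03 -6.e-04 -1.e+00] q6 -0.199
shift [ 0.0009 -0.0034  0.0018] turn -0.0006 (alt 3.1410) R [[0.094, 0.996, 0.002], [0.996, -0.094, -0.001], [-0.0, 0.002, -1.0]]
wrist red 5850 c [514.4 -38.1] sz [17.3 24.7] ang 85.3 zmed 167.1
  z range [0.0668 0.1818]
   slice 254 c [514.6 -30.5] sz [ 1.4 23.9] ang 84.78 zmed 72.5
   slice 333 c [514.8 -30.4] sz [ 1.  23.6] ang 84.55 zmed 92.1
   slice 452 c [514.9 -30.4] sz [ 1.3 23. ] ang 85.15 zmed 112.0
   slice 631 c [515.1 -30.5] sz [ 1.5 22.8] ang 84.28 zmed 132.0
   slice 894 c [515.4 -30.5] sz [ 1.8 22.8] ang 84.82 zmed 152.1
   slice 2851 c [515.  -38.2] sz [17.3 23.5] ang 83.93 zmed 180.0
   slice 435 c [514.8 -37.6] sz [16.1 22.5] ang 82.42 zmed 181.5
wrist head L 5516 c [516.4   0.7] sz [66.7 44.6] ang 84.57 zmed 110.9
wrist head R 462 c [ 506.8 -102.9] sz [12.7 43.7] ang 75.5
[... 396 characters left out ...]
1] ang 84.28 zmed 152.3
top head L 528 c [515.8   1. ] sz [66.1 45. ] ang 86.44 zmed 111.7
scene red 345 c [514.4 -38.5] sz [16.6 33.2] ang 78.67 zmed 111.8
  z range [0.0657 0.1823]
   slice 67 c [506.1 -33.1] sz [20.5 12. ] ang 27.9 zmed 74.7
   slice 74 c [509.1 -33.1] sz [24.7 10.9] ang 18.41 zmed 94.4
   slice 61 c [508.7 -33.7] sz [24.8 12.2] ang 22.47 zmed 111.4
   slice 35 c [512.5 -32.3] sz [ 2.9 16. ] ang 80.87 zmed 134.4
   slice 42 c [515.8 -32.6] sz [ 3.2 17.6] ang 76.13 zmed 154.1
   slice 66 c [518.3 -36.5] sz [11.8 32.4] ang 58.0 zmed 177.5
scene head L 279 c [512.4  -2.2] sz [71.  43.9] ang 84.52 zmed 111.6
scene head R 216 c [506.5 -74.4] sz [71.4 43.6] ang 84.64 zmed 111.6
```

```bash
python3 -c "
import cv2
a=cv2.imread('pics/scene_fin.png')[120:270,280:430]; b=cv2.imread('pics/top_fin.png')[180:290,290:440]
cv2.imwrite('pics/sc_fin.png',cv2.hconcat([cv2.resize(a,(400,400)),cv2.resize(b,(400,400))]))"
```

```text
(no output)
```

View pics/sc_fin.png

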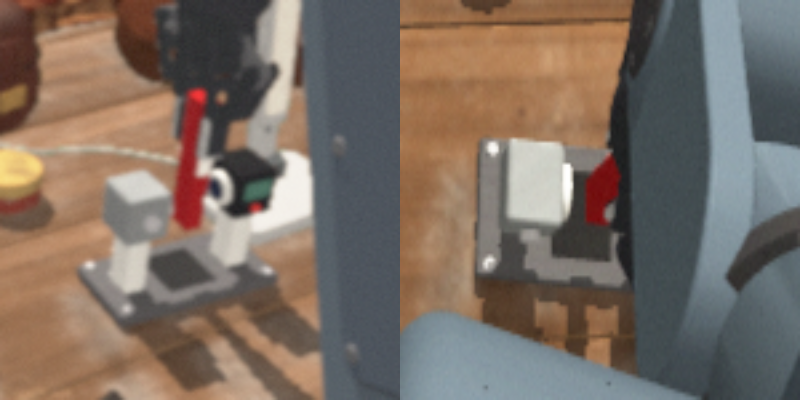

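View pics/wrist_fin.png

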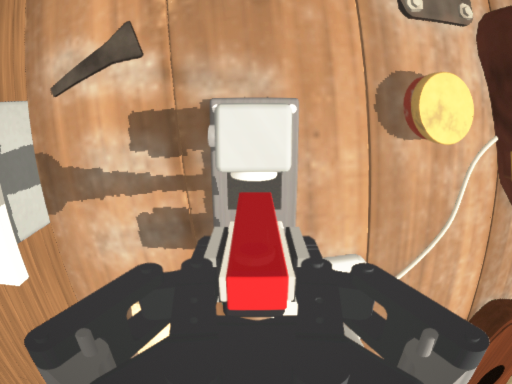

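The crop shows the glass between the lenses, clear of both. The wrist view shows a free gap to the lens at (257,178). I'll refine the head measurements without the red pixels and check whether the arm has settled.

Create rel.py:
```python
import sys
from h import *
from station import manip, optics, status
a=np.array([-np.sin(-.0938),np.cos(-.0938)]); b=np.array([a[1],-a[0]])
for i in range(2):
    s=status.sense(); print("tcp",s["tcp_pos"].round(4),s["force"].round(1))
    for n in("wrist","top"):
        d=optics.snapshot(n); P=wcloud(d,s["tcp_pos"],s["tool_rot"])[1] if n=="wrist" else cloud(d)
        c=d["pixels"].astype(int); sat=c.max(-1)-c.min(-1); Y=P[...,:2]@a*1e3; X=P[...,:2]@b*1e3; z=P[...,2]
        O=np.array([.511,-.0377]); x0,y0=O@b*1e3,O@a*1e3; X-=x0; Y-=y0
        h=(abs(z-.112)<.004)&(abs(X)<30)&(Y>26)&(Y<80)&(sat<60)
        red=(abs(X)<25)&(abs(Y)<20)&(c[...,0]>80)&(c[...,1]<.4*c[...,0])
        f=red&(z>.07)&(z<.14)&(Y>4)
        e=lambda q:np.percentile(q,[2,98]).round(1)
        print(n,"head X",e(X[h]),"Y",e(Y[h])," face X",e(X[f]),"Y",np.median(Y[f]).round(1),"top z",np.percentile(z[red],99).round(4), "head z",np.median(z[h]).round(4))
```

```bash
python3 rel.py
```

```text
tcp [ 0.5134 -0.0388  0.1565] [-0.2 -0.2 -0.5]
wrist head X [-18.6  22.1] Y [34.  70.8]  face X [-8.2 13.9] Y 7.6 top z 0.1816 head z 0.1109
top head X [-19.5  21.6] Y [33.2 71.2]  face X [-10.3  12.3] Y 7.3 top z 0.1596 head z 0.1116
tcp [ 0.5132 -0.0388  0.1563] [ 0.4  0.5 -0.5]
wrist head X [-18.7  22. ] Y [34.1 70.8]  face X [-8.5 13.7] Y 7.7 top z 0.1814 head z 0.1109
top head X [-20.1  21.4] Y [33.2 71.1]  face X [-10.3  11.7] Y 7.4 top z 0.1576 head z 0.1118
```

To row units: 0.001 m / 0.6 = 0.0017, 0.0008 m / 0.6 = 0.0013.

Emit:
drive_effector(motion={"tx":[0.0013, 0.0013, 0.0013, 0.0013, 0.0013, 0.0013, 0.0013, 0.0013, 0.0013, 0.0013], "ty":[-0.0008, -0.0008, -0.0008, -0.0008, -0.0008, -0.0008, -0.0008, -0.0008, -0.0008, -0.0008], "tz":[0.0017, 0.0017, 0.0017, 0.0017, 0.0017, 0.0017, 0.0017, 0.0017, 0.0017, 0.0017], "twist":[0, 0, 0, 0, 0, 0, 0, 0, 0, 0], "finger_gap":[0, 0, 0, 0, 0, 0, 0, 0, 0, 0]})

```text
t: 7.4
tcp_pos: [0.5127, -0.0379, 0.1549]
tool_rot: [0.74, 0.673, -0.0, 0.0]
force: [-1.1, -0.6, -0.8]
finger_gap: 0.343
gripper_force: 39.6
```

```bash
python3 rel.py
```

```text
tcp [ 0.5127 -0.0379  0.1549] [-1.1 -0.6 -0.8]
wrist head X [-18.7  22.1] Y [34.1 70.7]  face X [-9.1 13.1] Y 8.5 top z 0.18 head z 0.1109
top head X [-20.3  21.5] Y [33.1 71.3]  face X [-10.9  11.2] Y 8.2 top z 0.1569 head z 0.1118
tcp [ 0.5127 -0.0379  0.1549] [-0.2  0.6 -0.7]
wrist head X [-18.6  22.2] Y [34. 71.]  face X [-9.1 13.1] Y 8.5 top z 0.18 head z 0.1109
top head X [-19.8  21.6] Y [33.2 71.2]  face X [-11.   11.6] Y 8.2 top z 0.1556 head z 0.1119
```

```bash
python3 -c "
from station import manip, optics, status
print(manip.sign_off())"
```

```text
the job is handed in; nothing more can be done
None
```

The red glass is held by its frosted strips, upright in the meter's beam, measured within about 1 mm of centre and square to it; handed in at about 7.6 s, with the other glasses and the tin undisturbed in the pictures.

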